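# Load the spit and set the heat of a tabletop grill

## Robot

A 7-joint arm with a two-finger parallel gripper is mounted at the origin on a cart in front of the work surface, level with it; the furniture and walls round the work are solid. World frame = base frame: x ahead of the robot, y to its left, z up, the work surface at z = 0. Lengths are in mm, angles in rad, forces in N, time in s.
With the tool pointing down it reaches from about 400 to 925 mm from the base axis. Payload 5.6 kg.
Tool frame: the origin (TCP) lies midway between the tips of the shut fingers; the grasp point (between the pads) lies 19 mm behind it; z points along the fingers, y is the direction in which the jaws open and shut (so a half turn about z gives the same grasp; the last joint's range is limited). The gripper opens to 85 mm and grips with 20 to 120 N. Pads are 22 mm wide; open, the fingers measure 114 mm over their backs; the gripper's body (76 mm by 85 mm) begins 54 mm behind the grasp point. The pads swing forward as they close: fully open they stand 13 mm farther back than shut.
Start: joints at [-1.329, 0.468, -0.012, 1.603, 0.006, 1.071, -0.056], TCP at [182.668, 623.811, 231.29] pointing down, gripper open.
Joint ranges: [-2.53, 2.53], [-0.31, 2.02], [-1.57, 1.55], [0.28, 2.44], [-1.29, 4.43], [0.15, 1.84], [-2.92, 2.92]. Speed limits (rad/s): [2.57, 2.57, 3.14, 3.14, 3.14, 3.14, 3.14].

## Interface

Orientations are given as [roll, pitch, yaw] about the fixed x, y, z axes, in that order (R = Rz(yaw) Ry(pitch) Rx(roll)).
In Python, from cell import env gives the robot as it stands. Calls block until the motion is done:
- env.move_pose(position, orientation): joint-space move of the TCP to a pose.
- env.line_to(position, ori=None, feed=150, f_stop=None): straight line of the TCP; ori=None keeps the orientation; feed is the mean speed in mm/s. With f_stop (N) it stops when the force on the tool has changed by that much, and returns True; else False.
- env.goto_joints(angles): joint-space move.
- env.set_gripper(opening, strength=None): finger opening in mm; strength is the grip in N (None keeps the last); returns when the fingers have stopped.
- env.dwell(seconds).
- env.inverse_kinematics(position, orientation): joint angles nearest the present ones, or None.
- env.get_image(name): name is "scene" or "top"; returns the picture (480x640x3 uint8, red, green, blue); there is no depth.
- env.camera_info(name): a dict with "camera_matrix" (3x3 intrinsics, pixels), "world_from_camera" (4x4, takes a point from camera to world coordinates). Camera axes: x right, y up, looking along -z (the intrinsics and any distortion apply to the point x, -y, -z); pixel columns grow to the right and rows downward; lengths in mm; the calibration is good to about 2 mm. A picture is of the moment at which its call begins. camera_info takes no time and is no camera call.
A pose or a line that the arm cannot do raises env.PlanningError and nothing moves.
- env.close_job(): hands the job in, once; it reports no verdict.
Trained networks look in the newest picture that a camera, given by its name, has taken for a name from the list of things; names that differ only in an ending like _2 or _b are one class to them, and where a whole thing is asked for, a point or a joint stands for the part that bears it (a point fixed in the world has none). Each returns a list of dicts, best first, with "conf" (0 to 1); they miss things now and then, are a little off and sometimes report something else, mostly with a low value. They report only what shows in the picture. A call takes as long as a camera call.
- env.recognise(query, camera): "extent" ([left, top, right, bottom] in pixels, round what is visible of it).
- env.outline_of(query, camera): "region" (480x640 bool, what is visible of it) and "extent" ([left, top, right, bottom] in pixels, round what is visible of it).
Readings, each from a call of its own:
- env.current_time_s(): time.
- env.current_qpos(): joint angles.
- env.current_dq(): joint speeds.
- env.current_effort(): joint torques, N m.
- env.current_eef_pos(): TCP position.
- env.current_eef_rot(): TCP orientation.
- env.current_force(): force on the tool from outside, world axes, zero at the start.
- env.current_wrist_torque(): the same for the moment, N m.
- env.current_gripper_width(): finger opening in mm.
Only numpy, scipy, OpenCV 4.12 (cv2) and the standard library are available. Lean on these libraries where they do the work, as an engineer would, in place of code of your own. Each camera call takes 0.05 s, during which the arm holds its last target. There are 200 camera calls.

## Task

Get the tabletop spit grill ready to preheat. First, while the heat is still off, put the loose spit in: thread its tip through the round eyelet, push it home until its collar rests against the eyelet plate, and lower the other end into the open notch so that the handle sticks out at the side. Then push in the heat knob, turn it clockwise through its clicks to the four-dot mark, let go, and leave everything else where it stands.

Things in the scene. Friction and masses are not known exactly. Their poses are not given: they have to be found in the camera images.
- grill: Spit grill, fixed, 280 x 140 mm. Origin: centre of its underside; +y runs from eyelet to notch, -x is its front. Black housing at y -140 to -30 mm, its panel sloping 18 deg down to the front (70 mm high in front, 115 mm behind). Drip pan at y -30 to 140 mm, 53 mm high, low lip to 153 mm. Eyelet plate across y = 0 (44 mm wide, 110 mm high), notch plate across y = 120 mm (40 mm wide, 108 mm high)
- eyelet (a point): Centre of the round hole (16 mm, axis along the grill's y) in the 5 mm thick eyelet plate, 88 mm above the worktop; axes as the grill's. The spit enters from the +y side; 27 mm are free behind the plate. The 10 mm rod rests in it with its axis 3 mm below this point
- notch (a point): Where the seated spit's axis crosses the 5 mm thick notch plate, 85 mm above the worktop, 120 mm (+y) from the eyelet; axes as the grill's. Slot 14 mm wide, open above, floor 5 mm below this point, flared to 34 mm at 107 mm height. Collar and handle do not fit through it: thread the tip first with the handle end about 10 deg higher, then lower the handle end
- spit: Loose spit, 221 mm long, 130 g, lying level on the worktop: 10 mm steel rod, square wooden handle 20 x 20 x 70 mm. Origin in the middle of the handle, on the axis (10 mm above the worktop as it lies); the tip points along its -y, so its axes are parallel to the grill's when seated
- spit_tip (a point): Tip of the spit, 185.5 mm (-y) from the middle of the handle; the last 10 mm taper to 4 mm
- spit_collar (a point): Middle of the tip-side face of the spit's stop collar (20 mm across, 8 mm long), 161 mm (-y) from the middle of the handle, 24.5 mm behind the tip. This face meets the eyelet plate's +y face when the spit is home
- spit_neck (a point): Point of the bare rod just in front of the handle that lies in the notch when seated, 43.5 mm (-y) from the middle of the handle
- knob_axis (a point): On the heat knob's axis, at the top face of its round skirt (56 mm across, 9 mm above the panel). z points out of the panel along the axis (18 deg from vertical, leaning to the grill's front), x up the slope, y as the grill's; it does not turn with the knob. On the skirt stands a straight bar grip 50 mm long, 14 mm wide, 24 mm high, a dark pointer line on one half of its top
- heat_knob (a joint): Heat knob angle, growing clockwise. 0 = off (open circle); marks of one to six dots follow every 0.698 rad (40 deg), a click at each; four dots = 2.793. At 0 the pointer stands 120 deg anticlockwise of knob_axis' x, at 2.793 40 deg clockwise. Off is locked: hold the knob pushed in 5 mm (some 9 N) for the first 0.5 rad, then it springs out. A click takes about 0.2 N m
- peeler: Bystander: black-handled vegetable peeler, 170 mm, left of the spit
- lemon: Bystander: lemon, 83 mm, on the strip in front of the sink
- salt_shaker: Bystander: salt shaker, 44 mm across, 90 mm high, behind the spit

How it is judged:
By the outcome, as a careful person would: the job done as asked, in the order asked, and still so for the second after the job is handed in, with the robot touching nothing.
It also fails if it takes over 61 s, if anything falls off the work surface, if the arm or the gripper's body presses on something with over 40 N, if the wrist force passes 120 N, or if a joint passes its speed limit or range.

## Working session

There is one attempt and no reset: what is moved stays moved. The work goes in short steps, each a Python script; the robot and the scene stay as the last script left them, time stands still between calls to the robot, and variables do not carry over. Pictures are saved under pics/ and viewed, about 8 in all and at most 12, crops included, and the job is handed in when it is done.

```bash
mkdir -p pics; ls
python3 - <<'E'
from cell import env
import cv2, numpy as np
for c in ("scene","top"):
    im=env.get_image(c); cv2.imwrite(f"pics/{c}0.png",im[:,:,::-1])
    i=env.camera_info(c); print(c,{k:np.round(v,3).tolist() if not isinstance(v,(str,)) else v for k,v in i.items()})
    for q in ("grill","eyelet","notch","spit","spit_tip","spit_collar","knob_axis","heat_knob","peeler","lemon","salt_shaker"):
        try:
            r=env.recognise(q,c); print(q,[(round(float(d["conf"]),2),np.round(d["extent"]).tolist()) for d in r[:2]])
        except Exception as e: print(q,e)
print(env.current_time_s(),env.current_eef_pos(),env.current_eef_rot())
E
```

```text
pics
scene {'camera_matrix': [[596.788, 0.0, 318.811], [0.0, 596.788, 248.94], [0.0, 0.0, 1.0]], 'world_from_camera': [[-0.803, 0.361, -0.474, -258.777], [-0.596, -0.499, 0.629, 1158.908], [-0.009, 0.788, 0.616, 1080.317], [0.0, 0.0, 0.0, 1.0]]}
grill [(0.56, [322.0, 207.0, 396.0, 296.0])]
eyelet [(0.71, [325.0, 210.0, 395.0, 292.0]), (0.58, [414.0, 205.0, 437.0, 225.0])]
notch [(0.83, [322.0, 208.0, 395.0, 299.0])]
spit []
spit_tip []
spit_collar [(0.51, [326.0, 210.0, 398.0, 297.0])]
knob_axis [(0.71, [323.0, 210.0, 398.0, 297.0]), (0.52, [361.0, 209.0, 375.0, 226.0])]
heat_knob [(0.46, [361.0, 215.0, 375.0, 227.0])]
peeler [(0.88, [210.0, 366.0, 265.0, 412.0]), (0.35, [323.0, 207.0, 395.0, 296.0])]
lemon [(0.85, [414.0, 203.0, 436.0, 225.0])]
salt_shaker [(0.55, [251.0, 265.0, 265.0, 296.0])]
top {'camera_matrix': [[506.568, 0.0, 316.951], [0.0, 506.568, 240.752], [0.0, 0.0, 1.0]], 'world_from_camera': [[-0.021, 0.989, -0.144, 294.405], [-1.0, -0.023, -0.01, 165.832], [-0.013, 0.144, 0.989, 1383.561], [0.0, 0.0, 0.0, 1.0]]}
grill [(0.68, [309.0, 213.0, 423.0, 282.0])]
eyelet [(0.74, [311.0, 212.0, 424.0, 285.0]), (0.72, [228.0, 241.0, 304.0, 281.0])]
notch [(0.69, [305.0, 212.0, 424.0, 279.0])]
spit [(0.79, [229.0, 244.0, 302.0, 278.0])]
spit_tip [(0.76, [229.0, 245.0, 305.0, 279.0])]
spit_collar [(0.97, [229.0, 239.0, 305.0, 280.0])]
knob_axis [(0.74, [396.0, 233.0, 412.0, 252.0])]
heat_knob [(0.83, [393.0, 233.0, 412.0, 253.0])]
peeler [(0.88, [145.0, 270.0, 206.0, 287.0])]
lemon [(0.96, [464.0, 263.0, 486.0, 294.0])]
salt_shaker [(0.81, [265.0, 193.0, 277.0, 214.0])]
1.2 [182.65065481 623.79987193 231.26444303] [-3.14157932e+00  5.17672025e-05  2.85674721e+00]
```

Run:
```python
import cv2
a=cv2.imread("pics/top0.png"); cv2.imwrite("pics/top0c.png",cv2.resize(a[180:310,210:440],None,fx=3.4,fy=3.4,interpolation=cv2.INTER_CUBIC))
```

```text
(no output)
```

View pics/scene0.png

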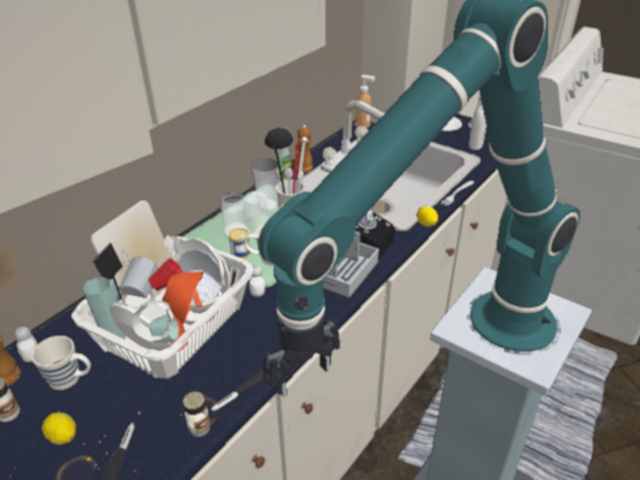

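View pics/top0c.png

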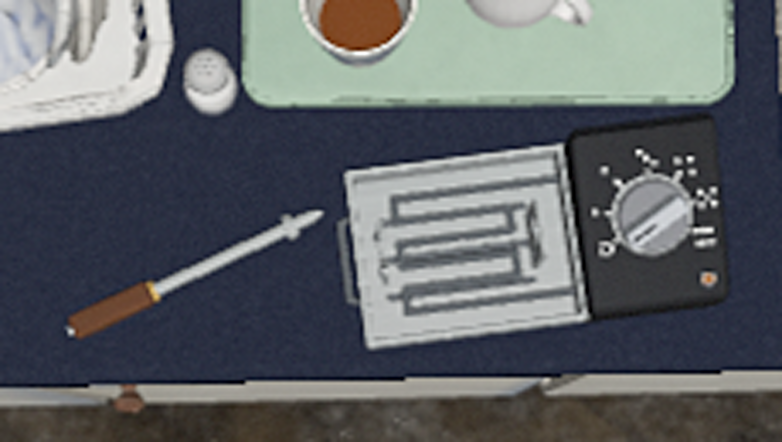

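```bash
cat > h.py <<'E'
from cell import env
import cv2, numpy as np
from scipy.spatial.transform import Rotation as Ro
from scipy.optimize import least_squares
def proj(P,c):
    i=env.camera_info(c);T=np.linalg.inv(i["world_from_camera"]);P=np.atleast_2d(P)
    q=P@T[:3,:3].T+T[:3,3];K=np.array(i["camera_matrix"])
    return np.c_[K[0,0]*q[:,0]/-q[:,2]+K[0,2],K[1,1]*-q[:,1]/-q[:,2]+K[1,2]]
def ray(uv,c,z):
    i=env.camera_info(c);T=np.array(i["world_from_camera"]);K=np.array(i["camera_matrix"])
    d=T[:3,:3]@np.array([(uv[0]-K[0,2])/K[0,0],-(uv[1]-K[1,2])/K[1,1],-1]);o=T[:3,3]
    return o+d*(z-o[2])/d[2]
def g2w(g,P):
    P=np.atleast_2d(P);return P@Ro.from_euler("z",g[2]).as_matrix().T+[g[0],g[1],0]
def overlay(im,pts,box,f,fn):
    x0,y0,x1,y1=box;o=cv2.resize(np.ascontiguousarray(im[y0:y1,x0:x1,::-1]),None,fx=f,fy=f,interpolation=cv2.INTER_CUBIC)
    for (a,b,col) in pts:
        A,B=[tuple(int(round(((p[k]-(x0,y0)[k])+.5)*f)) for k in (0,1)) for p in (a,b)]
        cv2.line(o,A,B,col,1)
    cv2.imwrite(fn,o)
PH=np.array([[-70,-140,70],[-70,-30,70],[70,-30,115],[70,-140,115]],float)
PP=np.array([[-70,-30,53],[-70,140,53],[70,140,53],[70,-30,53]],float)
E
python3 - <<'E'
from h import *
im=cv2.imread("pics/top0.png")[:,:,::-1]
cr=lambda x,y:np.array([210+(x+.5)/3.4-.5,180+(y+.5)/3.4-.5])
obs=np.array([cr(714,116),cr(567,130),cr(345,172),cr(368,340)])
mod=np.array([PH[3],PH[2],PP[2],PP[1]])
s=least_squares(lambda g:(proj(g2w(g,mod),"top")-obs).ravel(),[495,50,0.1])
g=s.x;print(g,s.fun.round(1))
r=env.get_image("top");o=env.outline_of("spit","top")
print([(x["conf"],x["extent"]) for x in o])
m=o[0]["region"];v,u=np.nonzero(m);print(len(u))
W=np.array([ray(p,"top",10)[:2] for p in np.c_[u,v]])
c=W.mean(0);d=np.linalg.svd(W-c)[2][0];d*=np.sign(d[1]);t=(W-c)@d  # +y toward handle
print("spit c",c,"dir",d,"yaw",np.arctan2(-d[0],d[1]),"ext",t.min(),t.max(),"origin by tip",c+d*(t.min()+185.5),"by handle",c+d*(t.max()-35))
a,b=cr(323,213),cr(70,331);A,B=ray(a,"top",10),ray(b,"top",10);print("manual tip",A,"end",B,np.linalg.norm(A-B))
np.save("g.npy",g)
L=[]
for Q,col in((PH,(0,255,0)),(PP,(0,255,255))):
    q=proj(g2w(g,Q),"top");L+=[(q[i],q[(i+1)%4],col) for i in range(4)]
for y,w,h in((0,22,110),(120,20,108)):
    q=proj(g2w(g,[[-w,y,h],[w,y,h]]),"top");L.append((q[0],q[1],(0,0,255)))
overlay(im,L,(300,205,430,290),6,"pics/ov1.png")
E
```

```text
[4.62368356e+02 4.86387194e+01 8.72478337e-02] [ 0.3 -0.7  0.6 -0.1  0.1 -1.1 -1.   1.8]
[(0.84, [228.9, 242.8, 300.7, 277.2])]
487
spit c [440.12139585 334.81067809] dir [-0.40763908  0.91314313] yaw 0.4198670762193842 ext -125.1276332899254 92.70649013603406 origin by tip [415.51125994 389.9392902 ] by handle [416.5979754  387.50496331]
manual tip [491.04909569 213.71235955  10.        ] end [400.39386743 417.67536412  10.        ] 223.20232446135944
```

View pics/ov1.png

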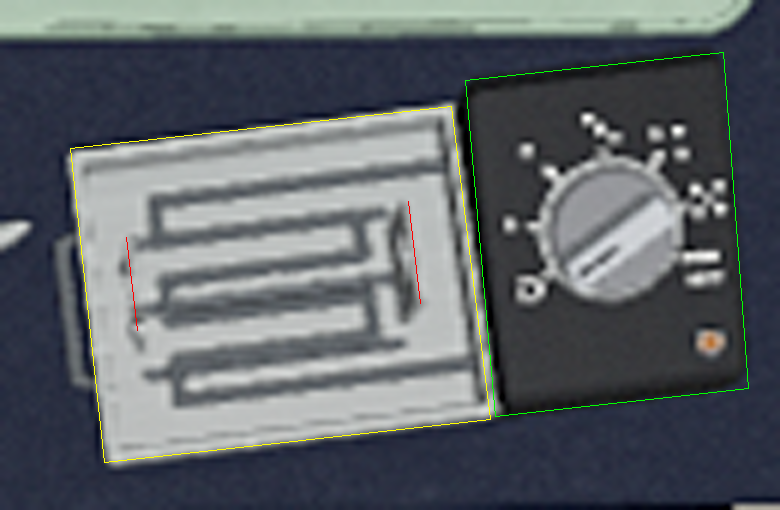

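```bash
cat >> h.py <<'E'
T0=Ro.from_euler("z",np.pi/2)*Ro.from_euler("x",np.pi)
def tool(o,psi,th=0.,off=(0,0,-7)):
    """TCP pose that puts the held spit's origin at o, yaw psi, handle raised by th; off = TCP in the spit frame"""
    S=Ro.from_euler("z",psi)*Ro.from_euler("x",th)
    return np.array(o)+S.apply(off),(S*T0).as_euler("xyz")
E
python3 - <<'E'
from h import *
o=np.array([416.,388.7,10.]);psi=.4165
p,r=tool(o,psi,0,(0,0,110)); q=env.inverse_kinematics(p,r);print(np.round(q,2))
gp,gr=tool([462-163.5*np.sin(.087),48.6+163.5*np.cos(.087),160],.087,.17); print(gp,gr,env.inverse_kinematics(gp,gr))
env.set_gripper(50,60)
env.move_pose(p,r)
p1,_=tool(o,psi,0,(0,0,-6))
print("stop",env.line_to(p1,feed=80,f_stop=8),env.current_eef_pos(),env.current_force(),env.current_time_s())
E
```

```text
[-0.99  0.47  0.22  1.9  -0.15  0.78 -0.27]
[447.69053529 212.66142181 153.10090663] [ 3.14159265 -0.17        1.65779633] [-0.75753219  0.30493144  0.40853721  2.10427665 -0.42038276  0.75285083
  0.02666711]
stop False [416.28499837 388.98413071   4.50843617] [0.6519719  0.3317899  0.22148218] 4.6583
```

Run:
```python
from h import *
p=env.current_eef_pos(); print(env.line_to([p[0],p[1],2.5],feed=40,f_stop=8))
env.set_gripper(15,110)
print(env.current_gripper_width(),env.current_eef_pos(),env.current_force())
p=env.current_eef_pos(); env.line_to([p[0],p[1],p[2]+100],feed=150)
print(env.current_gripper_width(),env.current_eef_pos(),env.current_eef_rot(),env.current_force(),env.current_time_s())
for c in("top","scene"): cv2.imwrite(f"pics/{c}1.png",env.get_image(c)[:,:,::-1])
a=cv2.imread("pics/top1.png")[180:300,210:350];b=cv2.imread("pics/scene1.png")[190:430,200:420]
cv2.imwrite("pics/m1.png",np.hstack([cv2.resize(a,(420,360),interpolation=2),cv2.resize(b,(330,360),interpolation=2)]))
```

```text
False
17.34936328496844 [416.3247152  389.05748623   2.88175792] [-0.36287634 -0.92663365  4.66764392]
17.4818802471089 [415.71182789 388.59040685 102.05456951] [-3.14017242e+00  5.32583668e-04  1.98736321e+00] [ 0.20269614 -0.0153007  -1.73861609] 6.125
```

View pics/m1.png

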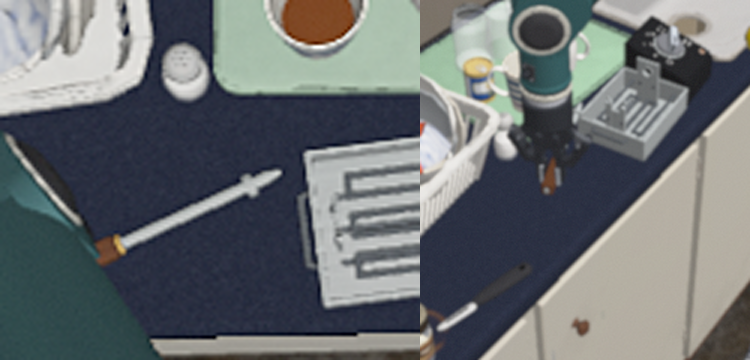

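Run:
```python
from h import *
g=np.load("g.npy")
psi=.41656;o=np.array([415.7,388.6,109.2]);d=np.array([-np.sin(psi),np.cos(psi),0])
t=proj(np.array([o-185.5*d,o-161*d,o-36*d]),"top");print(t)
im=cv2.imread("pics/top1.png")[:,:,::-1]
L=[(t[0],t[2],(0,0,255)),(t[1]+[0,-3],t[1]+[0,3],(0,255,0))]
overlay(im,L,(230,215,320,275),4.4,"pics/a.png")
im=cv2.imread("pics/scene1.png")[:,:,::-1];L=[]
for Q,col in((PH,(0,255,0)),(PP,(0,255,255))):
    q=proj(g2w(g,Q),"scene");L+=[(q[i],q[(i+1)%4],col) for i in range(4)]
for y,w,h,b in((2.5,22,110,53),(122.5,20,108,53)):
    q=proj(g2w(g,[[-w,y,b],[-w,y,h],[w,y,h],[w,y,b]]),"scene");L+=[(q[i],q[i+1],(0,0,255)) for i in range(3)]
th=np.linspace(0,6.283,25);q=proj(g2w(g,np.c_[8*np.cos(th),0*th+2.5,88+8*np.sin(th)]),"scene");L+=[(q[i],q[i+1],(255,0,0)) for i in range(24)]
overlay(im,L,(305,195,400,300),5.6,"pics/b.png")
b=cv2.imread("pics/b.png");a=cv2.imread("pics/a.png");a=cv2.resize(a,(264,176));c=np.zeros((588,800,3),np.uint8);c[:,:532]=b
a=cv2.imread("pics/a.png")[:,130:396];c[:264,534:800]=a;cv2.imwrite("pics/m2.png",c)
```

```text
[[301.13354884 236.96462977]
 [292.39557767 241.01582763]
 [247.5591396  261.80340844]]
```

View pics/m2.png

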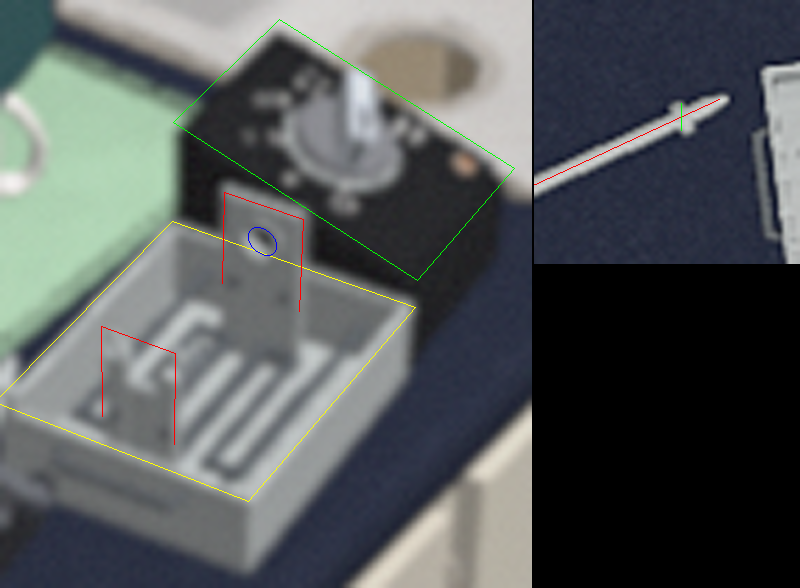

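```bash
cat >> h.py <<'E'
OFF=np.array([0,4,-7.1])
def sp(s,th,dx=0,dz=0,z0=88,g=None,off=OFF):
    """TCP pose with spit axis through eyelet (grill x=dx, z=z0+dz), tilt th rad, origin at s mm from the eyelet centre"""
    g=np.load("g.npy") if g is None else g
    return tool(g2w(g,[dx,s*np.cos(th),z0+dz+s*np.sin(th)])[0],g[2],th,off)
E
python3 - <<'E'
from h import *
th=np.radians(10)
p=env.current_eef_pos(); env.line_to([p[0],p[1],210],feed=200)
p,r=sp(203,th,dz=60);print(p,r)
env.move_pose(p,r)
p,r=sp(203,th);env.line_to(p,r,feed=80,f_stop=8)
print(env.current_eef_pos()-p,env.current_force(),env.current_time_s())
env.dwell(.2)
S=env.get_image("scene");T=env.get_image("top");cv2.imwrite("pics/scene2.png",S[:,:,::-1]);cv2.imwrite("pics/top2.png",T[:,:,::-1])
g=np.load("g.npy");c,s=np.cos(th),np.sin(th);ax=lambda k:[0,(203-k)*c,88+(203-k)*s]
W=g2w(g,[ax(185.5),ax(161),ax(43.5),[0,2.5,88]])
L=[];M=[]
for lst,cam in((L,"scene"),(M,"top")):
    q=proj(W,cam);lst+=[(q[0],q[2],(0,0,255)),(q[1]-[0,3],q[1]+[0,3],(0,255,0)),(q[3]-[2,0],q[3]+[2,0],(255,0,0))]
overlay(S,L,(310,200,390,290),5.5,"pics/a.png");overlay(T,M,(300,205,390,290),4,"pics/b.png")
a=cv2.imread("pics/a.png");b=cv2.imread("pics/b.png");o=np.zeros((500,800,3),np.uint8);o[:495,:440]=a;o[:340,440:800]=b;cv2.imwrite("pics/m3.png",o)
E
```

```text
[444.49755617 252.94673717 176.95303773] [-3.14159265 -0.17453293  1.65804416]
[0.34791779 0.13393247 0.31449528] [ 0.16441834 -0.50820154 -1.0689226 ] 8.4417
```

View pics/m3.png

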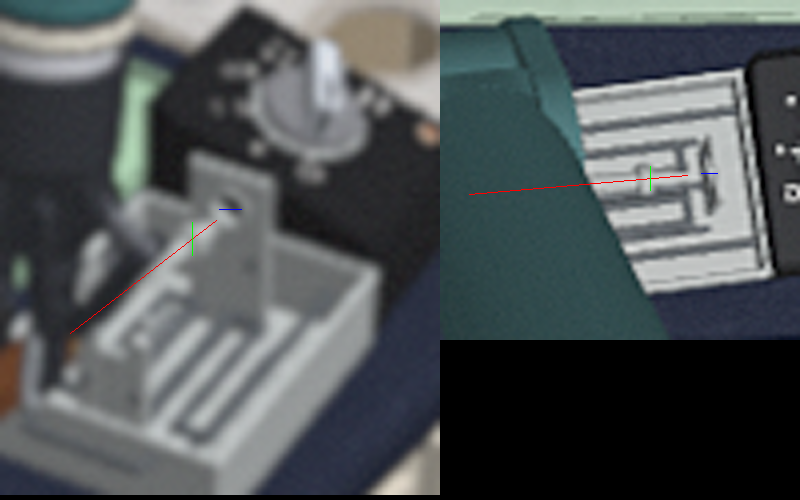

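Run:
```python
import cv2,numpy as np
a=cv2.imread("pics/scene2.png")[222:262,326:366];b=cv2.imread("pics/top2.png")[230:270,340:380]
f=lambda x:cv2.resize(x,(400,400),interpolation=cv2.INTER_CUBIC)
a=cv2.convertScaleAbs(f(a),alpha=1.3);b=cv2.convertScaleAbs(f(b),alpha=1.)
cv2.imwrite("pics/m4.png",np.hstack([a,b]))
from h import *
g=np.load("g.npy");th=np.radians(10);c,s=np.cos(th),np.sin(th);ax=lambda k:[0,(203-k)*c,88+(203-k)*s]
W=g2w(g,[ax(185.5),ax(161),[0,2.5,88],[-22,2.5,110],[22,2.5,110]]);
print((proj(W,"scene")-[326,222]+.5)*10);print((proj(W,"top")-[340,230]+.5)*10)
```

```text
[[231.98996578 179.26603085]
 [188.77848816 212.81872655]
 [257.85620133 160.42628832]
 [330.39954818 120.78950665]
 [190.00508417  72.04874675]]
[[216.90915361 186.73483576]
 [124.51525723 194.83257887]
 [272.89014844 182.03895945]
 [290.84616025 256.49938805]
 [269.58583439  85.36223615]]
```

View pics/m4.png

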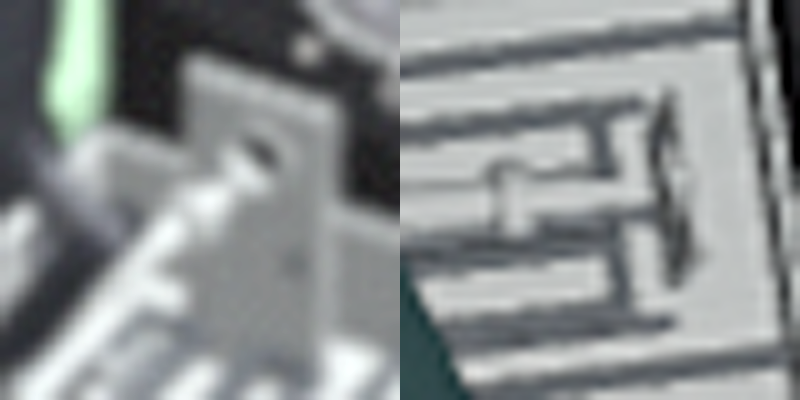

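Run:
```python
from h import *
out=[]
g=np.load("g.npy");th=np.radians(10);c,s=np.cos(th),np.sin(th);ax=lambda k:[0,(203-k)*c,88+(203-k)*s]
W=g2w(g,[ax(k) for k in (185.5,161,120,80,43.5)])
for cam,b,box in(("scene","scene1",(310,215,370,275)),("top","top0",(325,225,385,285))):
    A=cv2.imread(f"pics/{b}.png").astype(int);B=cv2.imread(f"pics/{cam}2.png").astype(int)
    d=np.abs(A-B).max(2);x0,y0,x1,y1=box
    o=cv2.resize(np.clip(d*4,0,255).astype(np.uint8)[y0:y1,x0:x1],(400,400),interpolation=cv2.INTER_CUBIC)
    o=cv2.cvtColor(o,cv2.COLOR_GRAY2BGR);f=400/60
    for p in proj(W,cam): cv2.circle(o,tuple(int(v) for v in (p-[x0,y0]+.5)*f),3,(0,0,255),-1)
    out.append(o); print(((proj(W,cam)-[x0,y0]+.5)*f).round())
cv2.imwrite("pics/m5.png",np.hstack(out))
```

```text
[[261. 166.]
 [233. 189.]
 [183. 227.]
 [132. 266.]
 [ 85. 303.]]
[[ 245.  158.]
 [ 183.  163.]
 [  79.  172.]
 [ -24.  181.]
 [-118.  190.]]
```

View pics/m5.png

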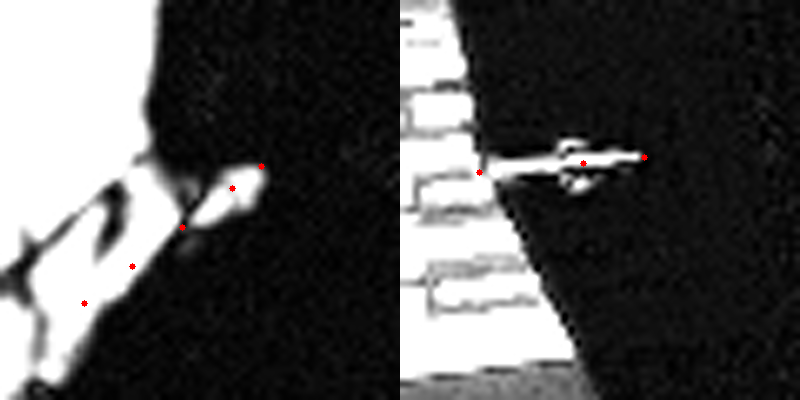

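Run:
```python
from h import *
th=np.radians(10)
p,r=sp(203,th,dz=1.5);env.line_to(p,r,feed=50);env.dwell(.2);f0=env.current_force();print(f0)
for s in (185,176,168,160):
    p,r=sp(s,th,dz=1.5);st=env.line_to(p,r,feed=25,f_stop=7)
    print(s,st,(env.current_eef_pos()-p).round(2),(env.current_force()-f0).round(2),env.current_wrist_torque().round(2))
    if st: break
print(env.current_time_s())
p=env.current_eef_pos();p2,_=sp(0,th,dz=1.5);print("s now",np.linalg.norm(p-p2))
S=env.get_image("scene");T=env.get_image("top");cv2.imwrite("pics/scene3.png",S[:,:,::-1]);cv2.imwrite("pics/top3.png",T[:,:,::-1])
```

```text
[-0.38799276 -0.06592486 -2.05889617]
185 False [0.04 0.11 0.05] [0.4  0.21 0.65] [-0.13 -0.   -0.09]
176 False [ 0.03 -0.14 -0.01] [1.22 0.81 0.65] [-0.08 -0.03  0.  ]
168 False [ 0.07 -0.18 -0.01] [ 0.89 -0.45 -0.36] [-0.12 -0.01  0.04]
160 True [-0.68  3.37  0.32] [0.83 2.23 0.67] [ 0.31 -0.05  0.06]
11.3333
s now 163.41935774662997
```

Run:
```python
from h import *
p,r=sp(166,np.radians(10),dz=1);env.line_to(p,r,feed=30);f0=env.current_force()
for a,z in ((7.5,.5),(5,0),(2.5,-1),(1,-2),(0,-2.3)):
    p,r=sp(166,np.radians(a),dz=z);st=env.line_to(p,r,feed=30,f_stop=12)
    print(a,st,(env.current_eef_pos()-p).round(2),(env.current_force()-f0).round(2),env.current_wrist_torque().round(2))
    if st: break
print(env.current_time_s())
S=env.get_image("scene");T=env.get_image("top");cv2.imwrite("pics/scene4.png",S[:,:,::-1]);cv2.imwrite("pics/top4.png",T[:,:,::-1])
o=np.hstack([cv2.resize(S[205:285,310:390,::-1],(400,400),interpolation=2),cv2.resize(T[220:280,320:380,::-1],(400,400),interpolation=2)]);cv2.imwrite("pics/m6.png",o)
```

```text
7.5 False [-0.24  0.09 -0.18] [ 0.16 -0.05 -0.52] [-0.05 -0.04  0.03]
5 False [-0.07  0.04 -0.01] [-0.2  -0.18  0.26] [0.03 0.02 0.03]
2.5 False [-0.02  0.14  0.  ] [ 0.07  0.28 -0.34] [ 0.03 -0.05  0.04]
1 False [ 0.03  0.16 -0.02] [-0.2  -0.36  1.72] [-0.02 -0.05  0.07]
0 False [ 0.06  0.17 -0.  ] [0.27 0.22 1.02] [-0.03 -0.05  0.07]
13.5417
```

View pics/m6.png

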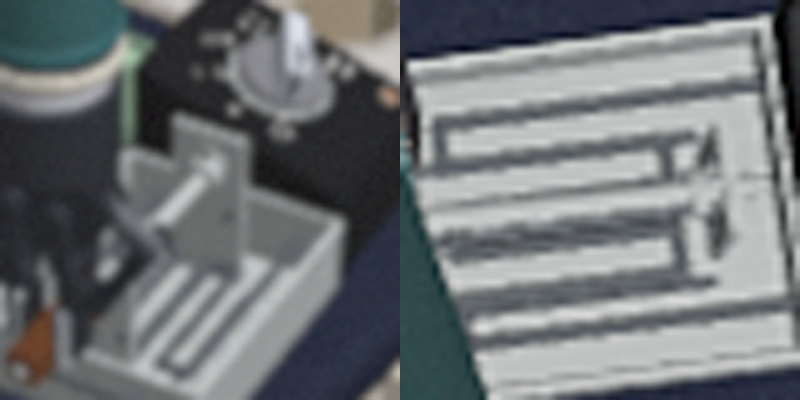

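Run:
```python
from h import *
p,r=sp(166,0,dz=-5);print("down",env.line_to(p,r,feed=15,f_stop=5),env.current_eef_pos()[2]-p[2]+83)
z=env.current_eef_pos()[2]
p,r=sp(156,0);p[2]=z;print("push",env.line_to(p,r,feed=20,f_stop=8)); q=env.current_eef_pos();print("s",156+np.linalg.norm((q-p)[:2]),env.current_force())
env.set_gripper(45);env.dwell(.3);print(env.current_force())
p=env.current_eef_pos();env.line_to([p[0],p[1],p[2]+130],feed=200)
p=env.current_eef_pos();env.line_to([p[0]-60,p[1]+170,p[2]+20],feed=300)
print(env.current_time_s())
S=env.get_image("scene");T=env.get_image("top");cv2.imwrite("pics/scene5.png",S[:,:,::-1]);cv2.imwrite("pics/top5.png",T[:,:,::-1])
o=np.hstack([cv2.resize(S[205:285,310:390,::-1],(400,400),interpolation=2),cv2.resize(T[205:285,285:365,::-1],(400,400),interpolation=2)]);cv2.imwrite("pics/m7.png",o)
```

```text
down True 84.10851942303124
push True
s 162.4798480965143 [0.37663312 2.00577478 3.41513744]
[-0.5518405   0.07308108 -0.09731607]
16.4833
```

View pics/m7.png

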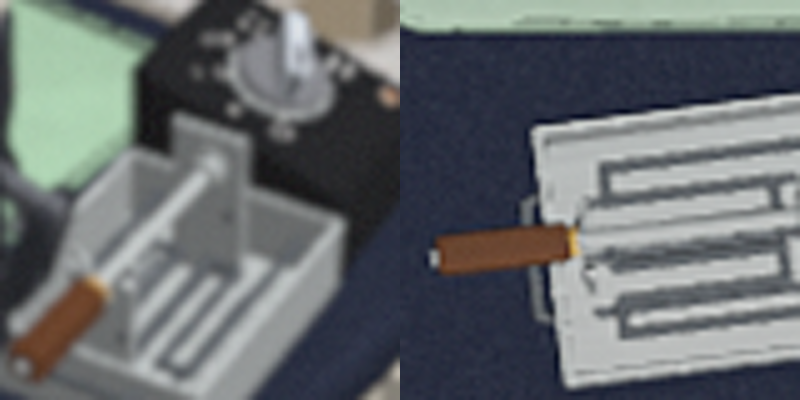

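Run:
```python
from h import *
g=np.load("g.npy");Rg=Ro.from_euler("z",g[2]);t=np.radians(18)
n=np.array([-np.sin(t),0,np.cos(t)])
def hit(uv,cam,h=9):
    a,b=ray(uv,cam,0),ray(uv,cam,200)
    A,B=[Rg.inv().apply(x-[g[0],g[1],0]) for x in(a,b)]
    p0=np.array([0,0,92.5])+h*n
    return A+(B-A)*((p0-A)@n)/((B-A)@n)
for uv,c in(((401.4,242.6),"top"),((365.9,220.7),"scene")):
    p=hit(uv,c);print(c,p)
for c in("top","scene"):
    env.get_image(c)
    for q in ("heat_knob","knob_axis"):
        for d in env.outline_of(q,c)[:1]:
            v,u=np.nonzero(d["region"]);print(c,q,d["conf"],d["extent"],len(u))
            e=cv2.fitEllipse(cv2.convexHull(np.c_[u,v].astype(np.int32)));print(e,hit(e[0],c,9))
k=hit((401.4,242.6),"top")
L={}
S=cv2.imread("pics/scene5.png");T=cv2.imread("pics/top5.png")
ex=np.array([np.cos(t),0,np.sin(t)]);a=np.linspace(0,2*np.pi,37)
ring=lambda r,h:k+h*n+r*np.outer(np.cos(a),ex)+r*np.outer(np.sin(a),[0,1,0])
b=np.radians(120);u=np.cos(b)*ex+np.sin(b)*np.array([0,1,0]);w=np.cross(n,u)
bar=np.array([k+24*n+s*25*u+q*7*w for s,q in((1,1),(1,-1),(-1,-1),(-1,1))])
o=[]
for im,c,box in((S,"scene",(335,195,395,255)),(T,"top",(372,213,432,273))):
    L=[]
    for Q,col in((ring(28,0),(0,0,255)),(bar,(255,0,0)),(PH,(0,255,0))):
        q=proj(g2w(g,Q),c);L+=[(q[i],q[(i+1)%len(q)],col) for i in range(len(q))]
    overlay(im[:,:,::-1],L,box,400/60,"pics/a.png");o.append(cv2.imread("pics/a.png"))
cv2.imwrite("pics/m8.png",np.hstack(o)); np.save("k.npy",k)
```

```text
top [  1.59883118 -85.23326148 102.48265176]
scene [ -4.67696942 -73.52659131 100.44352054]
top heat_knob 0.62 [393.8, 233.6, 411.8, 254.6] 348
((401.1184387207031, 242.6500701904297), (20.54173469543457, 21.04444122314453), 110.94842529296875) [  1.55160099 -84.5071237  102.46730574]
top knob_axis 0.62 [392.2, 231.9, 410.9, 253.0] 364
((400.8955383300781, 242.63043212890625), (20.9825439453125, 21.518558502197266), 50.864898681640625) [  1.65964986 -83.94440853 102.50241295]
scene heat_knob 0.75 [359.9, 208.7, 378.4, 226.0] 196
((366.0558166503906, 216.96875), (15.760259628295898, 18.562829971313477), 158.07772827148438) [  2.18075754 -87.18121816 102.6717311 ]
scene knob_axis 0.49 [356.3, 205.9, 374.7, 225.7] 224
((366.1519775390625, 217.05477905273438), (17.314668655395508, 18.775590896606445), 157.11474609375) [  1.81953763 -87.09431503 102.55436363]
```

View pics/m8.png

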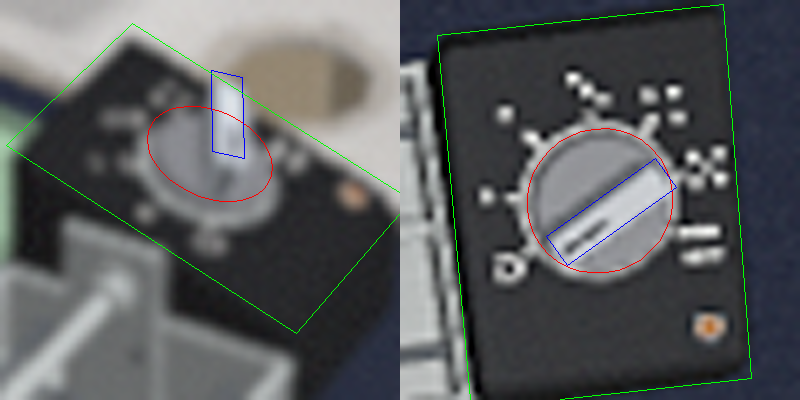

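```bash
cat >> h.py <<'E'
KC=np.array([1.7,-85.5,102.5])
def kn(phi,h,dc=(0,0,0),kc=KC):
    """TCP pose: tool x along angle phi (deg) about the knob axis, h mm above the skirt's top; dc world offset"""
    g=np.load("g.npy");Rk=Ro.from_euler("z",g[2])*Ro.from_euler("y",-np.radians(18))
    return g2w(g,kc)[0]+Rk.apply([0,0,h])+np.array(dc),(Rk*Ro.from_euler("z",phi,degrees=True)*Ro.from_euler("x",np.pi)).as_euler("xyz")
E
python3 - <<'E'
from h import *
print(env.current_qpos().round(2),env.current_eef_pos())
for a in (120,60,0,-40,-60,-120,-180,-220):
    for h in (2,90):
        q=env.inverse_kinematics(*kn(a,h));print(a,h,None if q is None else np.round(q,2))
E
```

```text
[-1.14  0.3   0.36  1.89 -0.13  0.97 -0.63] [388.17837814 383.72207384 226.53871032]
120 2 [-0.17  0.26  0.23  2.36 -0.42  0.24  1.04]
120 90 [-0.97 -0.01  1.05  2.38 -0.1   0.46  0.77]
60 2 [-0.4   0.28  0.49  2.37 -0.69  0.27  0.26]
60 90 [-1.01 -0.01  1.08  2.38 -0.09  0.46 -0.28]
0 2 [-0.57  0.3   0.69  2.38 -0.87  0.31 -0.61]
0 90 [-0.82  0.    0.89  2.38 -0.11  0.46 -1.32]
-40 2 [-0.25  0.26  0.32  2.36 -0.52  0.25 -1.65]
-40 90 [-0.84 -0.    0.91  2.38 -0.11  0.46 -2.02]
-60 2 [-0.51  0.29  0.62  2.38 -0.81  0.3  -1.72]
-60 90 [-0.8   0.    0.87  2.38 -0.11  0.46 -2.37]
-120 2 [ 0.14  0.27 -0.13  2.34 -0.01  0.23  2.74]
-120 90 [-0.63  0.01  0.69  2.37 -0.12  0.46  2.86]
-180 2 [-0.02  0.26  0.05  2.35 -0.23  0.23  1.9 ]
-180 90 [-0.73  0.01  0.79  2.37 -0.11  0.46  1.82]
-220 2 [ 0.09  0.27 -0.07  2.34 -0.08  0.22  1.06]
-220 90 [-0.84 -0.    0.92  2.38 -0.11  0.46  1.12]
```

Run:
```python
from h import *
env.set_gripper(44,40)
env.move_pose(*kn(120,70)); print(env.current_qpos().round(2),env.current_time_s())
p,r=kn(120,3);print(env.line_to(p,r,feed=80,f_stop=6),env.current_eef_pos()-p,env.current_force(),env.current_qpos().round(2))
env.dwell(.2);print(env.current_force());S=env.get_image("scene");T=env.get_image("top");cv2.imwrite("pics/scene6.png",S[:,:,::-1]);cv2.imwrite("pics/top6.png",T[:,:,::-1])
o=np.hstack([cv2.resize(S[185:265,320:400,::-1],(400,400),interpolation=2),cv2.resize(T[205:285,365:445,::-1],(400,400),interpolation=2)]);cv2.imwrite("pics/m9.png",o)
print(env.current_time_s())
```

```text
[-0.91  0.09  1.03  2.39 -0.34  0.42  1.  ] 18.6833
False [0.17184416 0.03102471 0.20528155] [-0.88028185 -0.69512822 -0.29740798] [-0.57  0.3   0.69  2.38 -0.86  0.32  1.47]
[ 0.20150516  0.37661968 -0.38188098]
19.9667
```

View pics/m9.png

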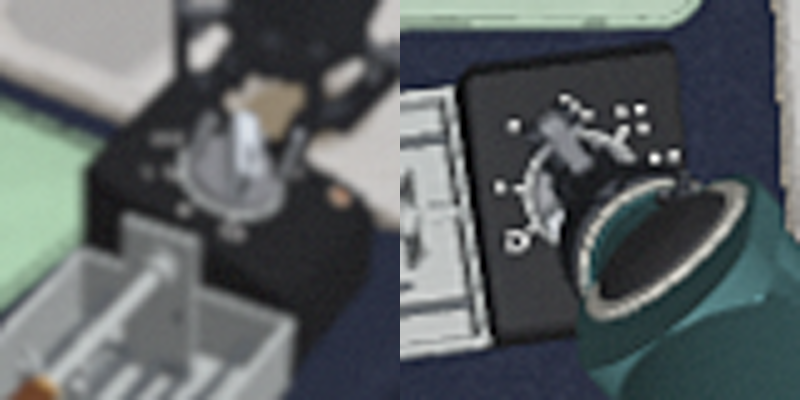

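Run:
```python
from h import *
f0=env.current_force()
env.set_gripper(8,25);env.dwell(.2);f=env.current_force()-f0
print(env.current_gripper_width(),f.round(2),env.current_wrist_torque().round(2))
g=np.load("g.npy");Rk=(Ro.from_euler("z",g[2])*Ro.from_euler("y",-np.radians(18)))
u=Rk.apply([np.cos(np.radians(30)),-np.sin(np.radians(30)) ,0]) ;w=Rk.apply([np.cos(np.radians(120)),np.sin(np.radians(120)),0]);w=np.cross(Rk.apply([0,0,1]),w)
print("jaw force",f@w,"knob frame",Rk.inv().apply(f).round(2))
dc=np.zeros(3)
for i in range(3):
    dc=dc+w*np.clip((f@w)*.1,-1,1);p,r=kn(120,3,dc);env.line_to(p,r,feed=20);env.dwell(.1);f=env.current_force()-f0
    print(i,dc.round(2),(f@w).round(2),Rk.inv().apply(f).round(2),env.current_gripper_width())
np.save("dc.npy",dc);np.save("f0.npy",f0);print(env.current_time_s())
```

```text
13.238123902068368 [-4.43 -3.47  2.36] [-0.61  1.15 -0.08]
jaw force 4.790295563972458 knob frame [-3.76 -3.07  3.7 ]
0 [-0.37 -0.27 -0.13] 5.85 [-4.44 -4.02  2.98] 13.356562063209896
1 [-0.83 -0.61 -0.28] 4.73 [-3.57 -3.28  4.51] 13.536607730160991
2 [-1.19 -0.88 -0.41] 4.78 [-4.2  -2.28  5.95] 13.32537092501328
21.5917
```

Run:
```python
from h import *
dc=np.load("dc.npy");f0=np.load("f0.npy");g=np.load("g.npy");Rk=(Ro.from_euler("z",g[2])*Ro.from_euler("y",-np.radians(18)))
rep=lambda t:print(t,"F",Rk.inv().apply(env.current_force()-f0).round(1),"Mz",Rk.inv().apply(env.current_wrist_torque())[2].round(2),"w",round(env.current_gripper_width(),1),env.current_qpos().round(2)[[3,5,6]],round(env.current_time_s(),1))
env.set_gripper(8,80);rep("grip")
for h in (1,-1,-2.5):
    p,r=kn(120,h,dc);st=env.line_to(p,r,feed=15,f_stop=22);rep(("push",h,st,(env.current_eef_pos()-p).round(1).tolist()))
    if st: break
h=Rk.inv().apply(env.current_eef_pos()-kn(120,0,dc)[0])[2];print("h",h);np.save("hh.npy",h)
for a in (8,16,24,32):
    p,r=kn(120-a,h,dc);env.line_to(p,r,feed=20) ;rep(a)
```

```text
grip F [-4.2 -3.   2.4] Mz 0.02 w 12.1 [2.38 0.31 1.48] 21.8
('push', 1, False, [-0.4, -0.1, -0.2]) F [-4.9 -2.8  5.1] Mz 0.07 w 12.0 [2.38 0.31 1.49] 22.1
('push', -1, False, [-0.3, -0.1, -0.2]) F [-4.4 -2.9  4.1] Mz 0.07 w 11.9 [2.38 0.31 1.5 ] 22.4
('push', -2.5, False, [-0.3, -0.1, -0.1]) F [-4.2 -2.5  6.2] Mz -0.01 w 12.1 [2.38 0.3  1.51] 22.6
h -2.495618299999543
8 F [-4.7 -2.3  9.5] Mz 0.07 w 12.2 [2.38 0.31 1.4 ] 22.9
16 F [-4.1 -2.4  5.7] Mz -0.1 w 12.2 [2.38 0.32 1.29] 23.2
24 F [-4.1 -2.7  7.5] Mz -0.08 w 12.2 [2.38 0.34 1.17] 23.5
32 F [-5.1 -1.7  8.5] Mz -0.06 w 11.7 [2.39 0.35 1.06] 23.8
```

Run:
```python
from h import *
dc=np.load("dc.npy");f0=np.load("f0.npy");g=np.load("g.npy");Rk=(Ro.from_euler("z",g[2])*Ro.from_euler("y",-np.radians(18)))
rep=lambda t:print(t,"F",Rk.inv().apply(env.current_force()-f0).round(1),"Mz",Rk.inv().apply(env.current_wrist_torque())[2].round(2),"w",round(env.current_gripper_width(),1),env.current_qpos().round(2)[[3,5,6]],round(env.current_time_s(),1))
h=-2.5
for a,h in ((38,-2.5),(40,0),(40,2.8),(55,2.8),(70,2.8),(80,2.8),(100,2.8),(120,2.8),(140,2.8),(150,2.8),(160,2.8)):
    p,r=kn(120-a,h,dc);env.line_to(p,r,feed=20);rep((a,h,(env.current_eef_pos()-p).round(1).tolist()))
for i in range(3): env.dwell(.1);rep("end")
print(Rk.inv()*Ro.from_euler("xyz",env.current_eef_rot())*Ro.from_euler("x",-np.pi)).as_euler("zyx",degrees=True) if 0 else print((Rk.inv()*Ro.from_euler("xyz",env.current_eef_rot())*Ro.from_euler("x",-np.pi)).as_euler("zyx",degrees=True))
```

```text
(38, -2.5, [-0.1, -0.1, 0.1]) F [-3.9 -1.3  8.2] Mz -0.12 w 12.1 [2.39 0.36 0.98] 24.1
(40, 0, [-0.1, -0.1, 0.1]) F [-3.8 -2.2  7.5] Mz -0.0 w 11.9 [2.39 0.36 0.94] 24.3
(40, 2.8, [-0.1, -0.1, 0.1]) F [-3.7 -3.2  4.9] Mz 0.07 w 12.1 [2.39 0.37 0.92] 24.6
(55, 2.8, [-0.0, -0.1, -0.0]) F [-3.3 -3.   2.9] Mz 0.07 w 12.3 [2.39 0.39 0.71] 25.0
(70, 2.8, [0.1, -0.3, 0.0]) F [-3.8 -3.5  5.1] Mz -0.04 w 12.0 [2.39 0.42 0.49] 25.4
(80, 2.8, [0.1, -0.3, 0.1]) F [-3.7 -3.4  5.3] Mz 0.03 w 12.5 [2.39 0.45 0.35] 25.8
(100, 2.8, [0.1, -0.4, 0.1]) F [-3.2 -4.2  3.4] Mz 0.09 w 12.0 [2.39 0.49 0.05] 26.3
(120, 2.8, [0.1, -0.6, 0.1]) F [-2.5 -3.9  5.5] Mz 0.05 w 11.8 [ 2.4   0.53 -0.27] 26.8
(140, 2.8, [0.1, -0.7, 0.0]) F [-3.4 -4.3  4.1] Mz 0.01 w 12.0 [ 2.4   0.55 -0.6 ] 27.3
(150, 2.8, [0.1, -0.8, 0.0]) F [-2.5 -5.   2.2] Mz -0.24 w 11.9 [ 2.4   0.56 -0.77] 27.6
(160, 2.8, [0.0, -0.8, 0.1]) F [-4.  -5.8  4. ] Mz 0.1 w 12.3 [ 2.4   0.57 -0.93] 27.9
end F [-2.5 -5.   3.3] Mz 0.1 w 12.1 [ 2.4   0.57 -0.93] 28.0
end F [-3.7 -5.4  5.3] Mz 0.05 w 12.3 [ 2.4   0.57 -0.93] 28.1
end F [-2.1 -6.   5.1] Mz 0.06 w 12.1 [ 2.4   0.57 -0.93] 28.2
[-3.98065905e+01  3.34364132e-03 -7.91684826e-02]
```

Run:
```python
from h import *
dc=np.load("dc.npy")
env.set_gripper(40);env.dwell(.2);print(env.current_force(),env.current_gripper_width())
p,r=kn(-40,75,dc);env.line_to(p,r,feed=80)
env.goto_joints([-1.14,0.3,0.36,1.89,-0.13,0.97,-0.63]);print(env.current_time_s(),env.current_force())
for c in("top","scene"): cv2.imwrite(f"pics/{c}7.png",env.get_image(c)[:,:,::-1])
g=np.load("g.npy");Rk=(Ro.from_euler("z",g[2])*Ro.from_euler("y",-np.radians(18)));kw=g2w(g,KC)[0]
# knob face, rectified from the top camera at the bar's top face and skirt
def polar(fn,h,rs):
    im=cv2.imread(fn,0).astype(np.float32);out=[]
    for a in range(-180,180,10):
        A=np.radians(a);P=kw+Rk.apply([[r*np.cos(A),r*np.sin(A),h] for r in rs]);q=proj(P,"top").astype(np.float32)
        out.append(int(cv2.remap(im,q[None,:,0].copy(),q[None,:,1].copy(),cv2.INTER_LINEAR).mean()))
    return out
print(list(range(-180,180,10)))
for f in("top5","top7"):
    print(f,polar(f"pics/{f}.png",24,np.arange(8,23,2)))
# change elsewhere
a=cv2.imread("pics/top5.png").astype(int);b=cv2.imread("pics/top7.png").astype(int);d=np.abs(a-b).max(2)>40
n,l,s,c=cv2.connectedComponentsWithStats(d.astype(np.uint8));print([x.tolist() for x in s[1:] if x[4]>5])
```

```text
[0.38024668 0.12463026 0.07402422] 40.074407565777115Traceback (most recent call last):
  File "<stdin>", line 4, in <module>
cell.PlanningError: the arm cannot follow that straight line within its joint ranges
```

```bash
cat > fin.py <<'E'
from h import *
dc=np.load("dc.npy")
for h in (60,50,42,34):
    try:
        p,r=kn(-40,h,dc);env.line_to(p,r,feed=80);print("up",h);break
    except env.PlanningError: pass
else: raise SystemExit("no retreat")
p=env.current_eef_pos();q=env.current_qpos();print(q.round(2))
for k in (120,80,50):
    try: env.line_to([p[0],p[1],p[2]+k],[np.pi,0,env.current_eef_rot()[2]],feed=100);print("lift",k);break
    except env.PlanningError: pass
env.goto_joints([-1.14,0.3,0.36,1.89,-0.13,0.97,-0.63]);print(env.current_time_s(),env.current_force())
E
cat > chk.py <<'E'
from h import *
for c in("top","scene"): cv2.imwrite(f"pics/{c}7.png",env.get_image(c)[:,:,::-1])
g=np.load("g.npy");Rk=(Ro.from_euler("z",g[2])*Ro.from_euler("y",-np.radians(18)));kw=g2w(g,KC)[0]
def polar(fn,h,rs):
    im=cv2.imread(fn,0).astype(np.float32);out=[]
    for a in range(-180,180,10):
        A=np.radians(a);P=kw+Rk.apply([[r*np.cos(A),r*np.sin(A),h] for r in rs]);q=proj(P,"top").astype(np.float32)
        out.append(int(cv2.remap(im,q[None,:,0].copy(),q[None,:,1].copy(),cv2.INTER_LINEAR).mean()))
    return out
print(list(range(-180,180,10)))
for f in("top5","top7"): print(f,polar(f"pics/{f}.png",24,np.arange(8,23,2)))
a=cv2.imread("pics/top5.png").astype(int);b=cv2.imread("pics/top7.png").astype(int);d=np.abs(a-b).max(2)>40
n,l,s,c=cv2.connectedComponentsWithStats(d.astype(np.uint8));print([x.tolist() for x in s[1:] if x[4]>5])
E
python3 fin.py && python3 chk.py
```

```text
up 60
[-1.2   0.42  1.5   2.4  -0.99  0.63 -1.14]
lift 120
32.6 [ 0.44616237 -0.41149933  0.15215344]
[-180, -170, -160, -150, -140, -130, -120, -110, -100, -90, -80, -70, -60, -50, -40, -30, -20, -10, 0, 10, 20, 30, 40, 50, 60, 70, 80, 90, 100, 110, 120, 130, 140, 150, 160, 170]
top5 [155, 149, 153, 149, 149, 154, 153, 153, 163, 178, 198, 201, 201, 193, 152, 127, 128, 130, 132, 134, 136, 137, 137, 136, 133, 130, 128, 124, 142, 190, 171, 124, 169, 168, 167, 161]
top7 [166, 158, 154, 152, 146, 147, 150, 148, 152, 157, 163, 169, 173, 131, 148, 192, 148, 120, 120, 125, 129, 132, 133, 135, 135, 133, 129, 128, 124, 119, 141, 188, 202, 203, 199, 182]
[[202, 235, 4, 4, 6], [403, 235, 9, 9, 31], [408, 240, 4, 5, 8], [209, 242, 19, 16, 29], [394, 244, 9, 9, 32], [399, 249, 5, 4, 9], [221, 256, 7, 6, 9], [251, 294, 3, 4, 6], [305, 377, 13, 3, 13], [307, 385, 21, 6, 41], [328, 392, 22, 29, 43], [268, 426, 8, 9, 18], [350, 437, 7, 2, 7], [368, 438, 9, 4, 10], [367, 448, 24, 32, 55], [372, 448, 5, 8, 11], [388, 471, 3, 6, 9]]
```

Run:
```python
from h import *
g=np.load("g.npy");Rk=(Ro.from_euler("z",g[2])*Ro.from_euler("y",-np.radians(18)));kw=g2w(g,KC)[0]
x,y=np.meshgrid(np.linspace(-35,35,141),np.linspace(-35,35,141))
q=proj(kw+Rk.apply(np.c_[x.ravel(),y.ravel(),24+0*x.ravel()]),"top").astype(np.float32).reshape(141,141,2)
for f in("top5","top7"):
    im=cv2.imread(f"pics/{f}.png",0).astype(np.float32);R=cv2.remap(im,q[...,0].copy(),q[...,1].copy(),cv2.INTER_CUBIC)
    for L,W in((48,12),(52,14)):
        best=[]
        for a in np.arange(0,180,2.):
            A=np.radians(a)
            for dx in range(-6,7,2):
                for dy in range(-6,7,2):
                    u=(x-dx)*np.cos(A)+(y-dy)*np.sin(A);v=-(x-dx)*np.sin(A)+(y-dy)*np.cos(A)
                    i=(abs(u)<L/2)&(abs(v)<W/2);o=(abs(u)<L/2)&(abs(v)<W/2+5)&~i
                    e=R[i&(u>4)&(abs(v)<3)].mean()-R[i&(u<-4)&(abs(v)<3)].mean()
                    best.append((R[i].mean()-R[o].mean(),a,dx,dy,round(float(e),1)))
        print(f,sorted(best)[-4:])
```

```text
top5 [(np.float32(53.96428), np.float64(122.0), 2, -6, -14.1), (np.float32(54.37494), np.float64(120.0), 2, -6, -13.4), (np.float32(54.716812), np.float64(122.0), 0, -4, -38.8), (np.float32(55.298416), np.float64(120.0), 0, -4, -40.0)]
top5 [(np.float32(55.88595), np.float64(122.0), -4, 2, -53.3), (np.float32(56.35453), np.float64(120.0), 0, -4, -35.0), (np.float32(56.47152), np.float64(120.0), -2, 0, -48.4), (np.float32(56.844353), np.float64(122.0), -2, 0, -48.7)]
top7 [(np.float32(55.091415), np.float64(142.0), -2, 0, 51.9), (np.float32(55.389862), np.float64(140.0), -2, 0, 53.9), (np.float32(56.53157), np.float64(140.0), 0, -2, 58.9), (np.float32(56.668396), np.float64(142.0), 0, -2, 57.6)]
top7 [(np.float32(56.22557), np.float64(140.0), 2, -4, 61.4), (np.float32(57.168434), np.float64(140.0), 0, -2, 52.5), (np.float32(57.318375), np.float64(142.0), 2, -4, 60.7), (np.float32(57.738167), np.float64(142.0), 0, -2, 51.9)]
```

```bash
python3 -c "
from cell import env
print(env.current_force(),env.current_time_s());env.close_job()"
```

```text
[ 0.1230009  -0.67227553 -1.03443397] 32.7
the job is handed in; nothing more can be done
```

The spit is in the grill and the heat knob is on the four-dot mark. I handed the job in at 32.7 s of the 61 s allowed.

- **Spit:** With the heat off, I threaded the tip through the eyelet with the handle raised 10 deg. I then lowered it level into the notch until it touched, pushed the collar against the plate, and let go. The picture taken after release shows it seated, with the handle sticking out past the notch plate.
- **Knob:** I gripped the bar, pushed it in about 5 mm, turned it 38 deg, let it spring out, and turned on to 160 deg before letting go. Measured in the top-camera image, the bar went from about 121 deg to about 141 deg, with its dark pointer half now at about -40 deg, which is the four-dot mark. A cruder brightness scan around the knob was ambiguous, giving turns of about 144 and 174 deg from the bar's two ends. I put that down to the assumed knob centre being slightly off.
- **Other checks:** Comparing top-camera pictures from before and after turning the knob showed no change around the spit. I did not check the peeler, lemon or salt shaker one by one at the end. A side force of about 5 N stayed on the gripper while it held the knob, and re-centring did not remove it. The first straight-line retreat from the knob was refused as out of joint range, so I backed off by a shorter one.

I had used all 12 picture views before turning the knob, so its final position was checked only by image measurement, not by eye.

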